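# Check the free travel of a brake master cylinder on the bench rig

### The job

On the brake test rig, gently push the lever's cross handle away from you (towards the cylinder) until its resistance firms up, hold it there for a second without forcing it (never more than 20 N), and let it come back to rest. The lever leaves the small telltale slide where its travel ended: without touching the telltale, note that travel by sliding the tall marker on the rail beside it back until it stands level with the telltale. Leave everything else on the bench alone.

Things in the scene. Friction and masses are not known exactly. Their poses are not given: they have to be found in the camera images.
- rig: Fixed rig on a dark steel plate 340 x 300 x 12 mm. Origin on the table straight below the lever pivot; x (level, roughly away from the robot) is the way the lever is pushed and along which both slides run; y left, z up. The plate spans x -110 to 230, y -130 to 170 mm. Nothing stands before (-x of) the handle except, at the left, a rail post.
- rails (a point): Mid-point between two level round rails along rig x, at rig x 27, y 106 mm, 148 mm above the table: the inner (rig y 85) carries the telltale, the outer (rig y 127) the marker. They end in posts 12 mm thick, 66 mm wide, tops 158 mm above the table, at rig x -60 and +115.
- cylinder: Aluminium brake master cylinder with white reservoir, fixed, lying along +x beyond the lever; origin on its axis at its lever end, 115 mm above the table; cap top 177 mm. Its pushrod meets the lever 80 mm above the pivot. The pushrod first moves freely against a soft spring, then meets the piston inside; where differs every time and cannot be seen.
- lever: Steel lever; origin at its pivot, 35 mm above the table, axis along rig y; 145 mm from pivot to handle axis. At rest it leans 0.2 rad towards the robot; released, a soft spring brings it back. Pushing the handle along +x takes 3 to 6 N in the free travel, which ends after 17 to 44 mm; there it steps to 8 N and rises 2.5 N per mm. Firm: 10 to 15 N. Over 20 N harms the seals.
- handle (a point): Centre of the cross handle, a round bar 18 mm thick (the 23 mm sleeve is look only) along rig y from -48 to +90 mm, its axis 177 mm above the table at rest, up to 3 mm higher in its swing. Push it near this centre from its -x side, e.g. with closed fingers pointing down, tips about 25 mm below the axis.
- telltale: Small aluminium slide on the inner rail with an upright lug 10 mm thick (x), 18 mm wide; origin at the middle of the lug's top, 190 mm above the table, axes as the rig's. A 3 mm pin on top points at the marker. It starts against the far side of the handle bar's left end, is pushed along +x by the bar and stays where the bar leaves it. The gripper must not touch it.
- marker_fin (a point): Tall dark steel marker on the outer rail: upright fin 12 mm thick (rig x), 24 mm wide (y), top 240 mm above the table. This point: mid-fin, 25 mm below its top; along rig x it must come level with the telltale's origin. Starts 65 to 105 mm beyond it (+x). Slides with 2 N friction, stays where left. Telltale and handle stay below 192 mm: grip it from above or push it.
- bearing_mid (a point): Bystander: steel bearing ring 52 mm across, 15 mm high, on the rig's plate; its centre.
- socket_mid (a point): Bystander: steel socket 26 mm across, 36 mm high, standing on the rig's plate; its centre.
- wrench: Bystander: spanner 200 mm long lying on the bench to one side.
- driver: Bystander: screwdriver 200 mm long lying on the bench to one side.
- fluid_mid (a point): Bystander: white fluid bottle 68 mm across, 170 mm high, standing at one side; its centre.
- tin_mid (a point): Bystander: steel tin 76 mm across, 90 mm high, standing at one side; its centre.

How it is judged (in metres and radians):
On the way, in this order (a step that is already met when the one before it is completed fails the run):
1. the lever is pushed until its resistance is firm and held there (pushrod loaded with over 16 N, i.e. about 8 N at the handle, for 0.4 s) (contact force between lever and cylinder above 16 N and distance of handle from where it was at the start of the episode above 0.012 m), for 0.4 s.
2. the lever has come back to rest (distance of handle from where it was at the start of the episode below 0.006 m and distance of telltale from where it was at the start of the episode above 0.01 m), for 0.2 s.
3. the marker stands level with the telltale (x of marker_fin in the frame of telltale between -0.004 and 0.004 m), for 0.2 s.
At the end, for the whole second after the job is handed in: The lever is back at rest (handle within 6 mm of its start), the telltale stands at the travel the lever reached (more than 10 mm from its start), and the marker stands level with the telltale, within 4 mm along the rails; everything at rest and released (all of step 2 and all of step 3 and linear speed of telltale below 0.01 m/s and contact force between the fingers and anything else below 0.2 N); the robot touches nothing.
It fails at once if the lever is forced (pushrod loaded with more than 48 N, about 24 N at the handle) (contact force between lever and cylinder above 48 N).
It fails at once if the gripper or arm touches the telltale (contact force between any of the fingers, the arm and telltale above 0.5 N).
It fails at once if a bystander is moved by more than 20 mm (distance of any of bearing_mid, socket_mid, wrench, driver, fluid_mid, tin_mid from where it was at the start of the episode above 0.02 m).
It also fails if it takes over 61 s, if anything falls off the work surface, if the arm or the gripper's body presses on something with over 40 N, if the wrist force passes 120 N, or if a joint passes its speed limit or range.

### The arm

A 6-joint arm with a two-finger parallel gripper is mounted at the origin on the work surface. World frame = base frame: x ahead of the robot, y to its left, z up, the work surface at z = 0. Lengths are in mm, angles in rad, forces in N, time in s.
With the tool pointing down it reaches from about 325 to 775 mm from the base axis. Payload 5.5 kg.
Tool frame: the origin (TCP) lies midway between the tips of the shut fingers; the grasp point (between the pads) lies 19 mm behind it; y points along the fingers, z is the direction in which the jaws open and shut, and the axes are right-handed (so a half turn about y gives the same grasp; the last joint's range is limited). The gripper opens to 85 mm and grips with 20 to 120 N. Pads are 22 mm wide; open, the fingers measure 114 mm over their backs; the gripper's body (76 mm by 85 mm) begins 54 mm behind the grasp point. The pads swing forward as they close: fully open they stand 13 mm farther back than shut.
Start: joints at [-0.057, 0.091, 1.231, -0, 1.82, -0.057], TCP at [600.014, -0.003, 231.275] pointing down, gripper open.
Joint ranges: [-2.87, 2.87], [-0.86, 2.18], [0.17, 2.46], [-1.51, 4.65], [0.06, 2.69], [-2.65, 2.65]. Speed limits (rad/s): [2.57, 2.57, 3.01, 3.14, 3.14, 3.14].

### API

Orientations are given as [roll, pitch, yaw] about the fixed x, y, z axes, in that order (R = Rz(yaw) Ry(pitch) Rx(roll)).
In Python, from cell import ctrl, snapshot gives the robot as it stands.
- The arm moves only by the tool arm_command, never from a script. Its argument "steps" is a list of rows, each an object of numbers: "dx", "dy", "dz": the shift along the tool's x, y, z in mm; "ax", "ay", "az": the turn, a rotation vector about the tool's x, y, z in degrees; "gripper": the finger opening in mm, from 0 to 85.4. A call has 1 to 5 rows; each row is the pose to reach, as a shift and turn from the pose commanded when the call began, along the tool's axes at that moment; what a row does not reach only later rows make up. A row lasts 1/8 s, in which the tool goes at most 62.5 mm and 10.7 degrees, less where a joint would pass 70% of its speed; a pose out of reach is approached as far as the arm can. A call with a gripper value outside its range is refused whole. The fingers move at their own pace and stop on an object; "newtons" is the grip in N (left out, the last holds). Time passes only in rows, so rows that repeat a pose let the fingers close. It gives the time, the measured TCP pose, the force and the opening at its end, in the units of the state.
- ctrl.state(): the state, without advancing time (a new reading comes with each control period).
- snapshot(name): name is "scene" or "side" or "wrist"; returns a dict with "color" (384x512x3 uint8, blue, green, red), "fovy" (degrees; the focal length in pixels is half the picture's height over the tangent of half this angle, whatever the lens; pixels are square), "cx", "cy" (the principal point, pixels), "k1" (the pictures are not rectified: a ray, as slopes to the right and down, at radius r is drawn at 1 + k1 r^2 times it, then the intrinsics apply), "xyz" and "attitude" of the camera in the world; the wrist camera has in their place "hand_eye" (4x4, takes a point from camera to tool coordinates, whose origin is the TCP and whose axes are the tool frame's). Camera axes: x right, y up, looking along -z (the intrinsics and any distortion apply to the point x, -y, -z); pixel columns grow to the right and rows downward; lengths in mm; the calibration is good to about 2 mm. A picture is of the moment at which its call begins: read the wrist's pose just before it. There is no depth.
- ctrl.sign_off(): hands the job in, once; it reports no verdict.
The state is a dict: "time_s": time; "joint_positions": joint angles; "dq": joint speeds; "joint_efforts": joint torques, N m; "tcp_pos": TCP position; "eef_rot": TCP orientation; "wrist_force": force on the tool from outside, world axes, zero at the start; "ft_torque": the same for the moment, N m; "gripper_width": finger opening in mm.
Only numpy, scipy, OpenCV 4.12 (cv2) and the standard library are available. Lean on these libraries where they do the work, as an engineer would, in place of code of your own. Each camera call takes 0.05 s, during which the arm holds its last target.

## Working session

There is one attempt and no reset: what is moved stays moved. The work goes in short steps, Python scripts to look and compute and a tool call to move; the robot and the scene stay as the last step left them, time stands still between calls to the robot, and variables do not carry over. Pictures are saved under pics/ and viewed, and the job is handed in when it is done.

Besides the shell and the picture viewer there is one more tool, called after "Emit:" by a JSON object that holds its "name" and its "arguments". arm_command: Moves the arm, as the interface text tells. Its arguments: {"type":"object","properties":{"steps":{"type":"array"},"newtons":{"type":"number"}},"required":["steps"]}

```bash
mkdir -p pics; ls
python3 - <<'E'
from cell import ctrl, snapshot
import cv2
s=ctrl.state(); print({k:s[k] for k in('time_s','tcp_pos','eef_rot','wrist_force','gripper_width')})
for n in('scene','side','wrist'):
    d=snapshot(n); cv2.imwrite(f'pics/{n}0.png',d['color']); print(n,{k:v for k,v in d.items() if k!='color'})
E
```

```text
pics
{'time_s': 0.0, 'tcp_pos': array([5.99717334e+02, 2.04815661e-02, 2.30134066e+02]), 'eef_rot': array([-1.57277135e+00,  9.93726992e-05, -1.57079462e+00]), 'wrist_force': array([-0.07078198, -0.30518969, -0.21810003]), 'gripper_width': 85.61473976542293}
scene {'fovy': 46.08563554535454, 'cx': 259.8205571377732, 'cy': 191.04291479059967, 'k1': -0.05683980462577295, 'xyz': array([998.1363152 , 710.71856171, 915.11519397]), 'attitude': array([ 8.34538346e-01, -2.19011483e-04,  2.59973696e+00])}
side {'fovy': 50.9958772778733, 'cx': 257.00719929842097, 'cy': 188.36953263966035, 'k1': -0.040023608447567256, 'xyz': array([290.54459349, 610.97675069, 938.65742259]), 'attitude': array([ 0.70270177,  0.0122728 , -2.69582161])}
wrist {'fovy': 67.75129688733122, 'cx': 258.6157508293409, 'cy': 189.64311939415737, 'k1': -0.04669507864697734, 'hand_eye': array([[ 2.35887812e-04, -9.47460335e-01, -3.19873189e-01,
        -8.25769618e+01],
       [ 4.46684298e-04,  3.19873266e-01, -9.47460233e-01,
        -1.43823797e+02],
       [ 9.99999872e-01,  8.06119900e-05,  4.98669859e-04,
        -3.04070200e-02],
       [ 0.00000000e+00,  0.00000000e+00,  0.00000000e+00,
         1.00000000e+00]])}
```

View pics/scene0.png

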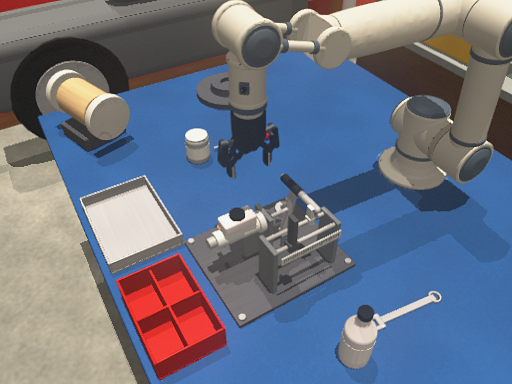

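View pics/side0.png

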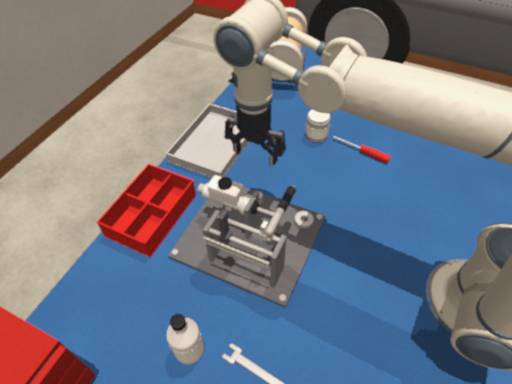

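View pics/wrist0.png

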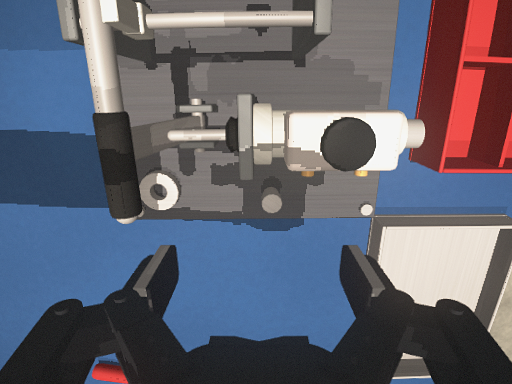

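```bash
cat > h.py <<'E'
import numpy as np, cv2
from cell import ctrl, snapshot
from scipy.spatial.transform import Rotation as Rn
def cam(name,tag=None):
    s=ctrl.state(); d=snapshot(name); d['name']=name
    if name=='wrist':
        T=np.eye(4);T[:3,:3]=Rn.from_euler('xyz',s['eef_rot']).as_matrix();T[:3,3]=s['tcp_pos']
        W=T@np.array(d['hand_eye']); d['R']=W[:3,:3]; d['C']=W[:3,3]
    else:
        d['R']=Rn.from_euler('xyz',d['attitude']).as_matrix(); d['C']=np.array(d['xyz'])
    d['f']=384/2/np.tan(np.radians(d['fovy'])/2)
    if tag: cv2.imwrite(f'pics/{tag}.png',d['color']); np.save(f'pics/{tag}.npy',d,allow_pickle=True)
    return d
def load(tag): return np.load(f'pics/{tag}.npy',allow_pickle=True).item()
def ray(d,u,v):
    K=np.array([[d['f'],0,d['cx']],[0,d['f'],d['cy']],[0,0,1.]])
    # x_d = x(1+k1 r^2) with undistorted r
    p=cv2.undistortPointsIter(np.array([[[u,v]]],float),K,np.array([d['k1'],0,0,0.]),None,None,(cv2.TERM_CRITERIA_COUNT,50,0))[0,0]
    r=d['R']@np.array([p[0],-p[1],-1]); return r/np.linalg.norm(r)
def onz(d,u,v,z):
    r=ray(d,u,v); return d['C']+r*(z-d['C'][2])/r[2]
def proj(d,P):
    q=d['R'].T@(np.asarray(P,float)-d['C']); x,y=q[0]/-q[2],-q[1]/-q[2]; k=1+d['k1']*(x*x+y*y)
    return np.array([d['cx']+d['f']*x*k,d['cy']+d['f']*y*k])
def tri(*obs):
    A=np.zeros((3,3));b=np.zeros(3)
    L=[(d['C'],ray(d,u,v)) for d,u,v in obs]
    for C,r in L:
        M=np.eye(3)-np.outer(r,r);A+=M;b+=M@C
    X=np.linalg.solve(A,b); return X,[round(float(np.linalg.norm((np.eye(3)-np.outer(r,r))@(X-C))),1) for C,r in L]
def crop(tag,u0,v0,w,h,s):
    im=cv2.imread(f'pics/{tag}.png')[v0:v0+h,u0:u0+w]; cv2.imwrite(f'pics/{tag}_c{u0}_{v0}_{s}.png',cv2.resize(im,None,fx=s,fy=s,interpolation=cv2.INTER_CUBIC))
E
python3 - <<'E'
from h import *
cam('scene','sc1');cam('side','si1');cam('wrist','wr1')
crop('sc1',180,165,190,160,4);crop('si1',160,165,190,150,4)
w=load('wr1')
for n,u,v,z in(('bar tip',124,221,177),('bar upper',100,20,177),('plate corner bolt',366,210,12),('cap',348,144,177),('bearing',159,190,12+7)):
    print(n,onz(w,u,v,z).round(1))
E
```

```text
bar tip [496.5  -9.5 177. ]
bar upper [500.6 127.8 177. ]
plate corner bolt [747.6 -69.4  12. ]
cap [661.8  49.4 177. ]
bearing [467.9 -38.   19. ]
```

View pics/sc1_c180_165_4.png

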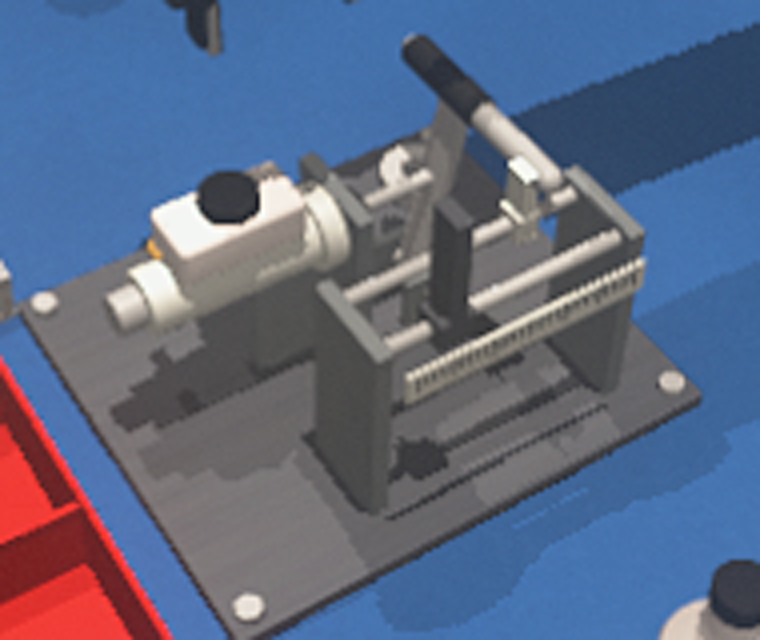

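View pics/si1_c160_165_4.png

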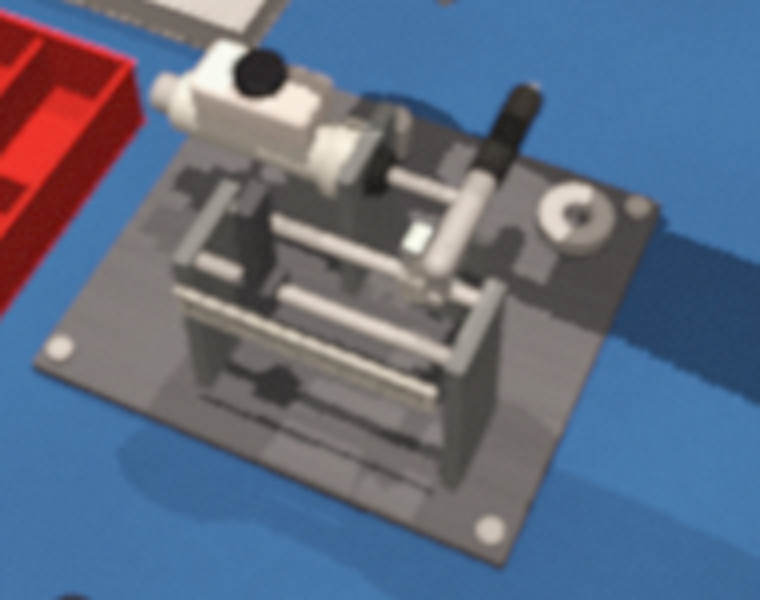

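Emit:
{"name": "arm_command", "arguments": {"steps": [{"dy": -40,"dx": 0,"gripper": 0},{"dy": -80,"dx": -40,"gripper": 0},{"dy": -120,"dx": -90,"gripper": 0},{"dy": -120,"dx": -130,"gripper": 0},{"dy": -120,"dx": -130,"gripper": 0}]}}

```text
$.steps[0]: bad value
```

Run:
```python
from h import *
s=ctrl.state();print(s['time_s'],s['tcp_pos'].round(1),s['gripper_width'],s['dq'].round(3))
w=cam('wrist','wr2');im=cv2.resize(w['color'],(800,600),interpolation=cv2.INTER_CUBIC);cv2.imwrite('pics/wr2_big.png',im)
```

```text
0.3 [599.9   0.  230.9] 85.47316840684294 [-0.    -0.001 -0.003 -0.001  0.001  0.   ]
```

View pics/wr2_big.png

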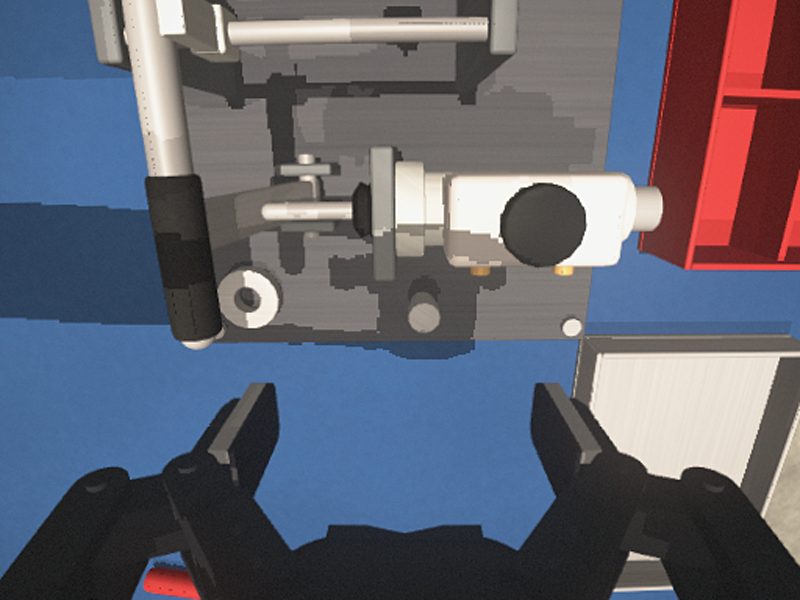

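The move was refused ("bad value"). I'll write every key out in full.

Emit:
{"name": "arm_command", "arguments": {"steps": [{"dx": 0,"dy": -40,"dz": 0,"ax": 0,"ay": 0,"az": 0,"gripper": 0},{"dx": -40,"dy": -80,"dz": 0,"ax": 0,"ay": 0,"az": 0,"gripper": 0},{"dx": -90,"dy": -120,"dz": 0,"ax": 0,"ay": 0,"az": 0,"gripper": 0},{"dx": -130,"dy": -120,"dz": 0,"ax": 0,"ay": 0,"az": 0,"gripper": 0},{"dx": -130,"dy": -120,"dz": 0,"ax": 0,"ay": 0,"az": 0,"gripper": 0}]}}

```text
time_s: 0.98
tcp_pos: [599.9, 132.8, 351.6]
eef_rot: [-1.57, 0.001, -1.567]
wrist_force: [0.0, -0.2, -0.3]
gripper_width: -0.3
```

Run:
```python
from h import *
s=ctrl.state();print(s['time_s'],s['tcp_pos'].round(1),s['gripper_width'],s['dq'].round(3))
w=cam('wrist','wr2');im=cv2.resize(w['color'],(800,600),interpolation=cv2.INTER_CUBIC);cv2.imwrite('pics/wr2_big2.png',im)
```

```text
0.975 [599.9 132.8 351.6] -0.2983614326143442 [-0.05  -0.004  0.034 -0.027  0.001 -0.027]
```

View pics/wr2_big2.png

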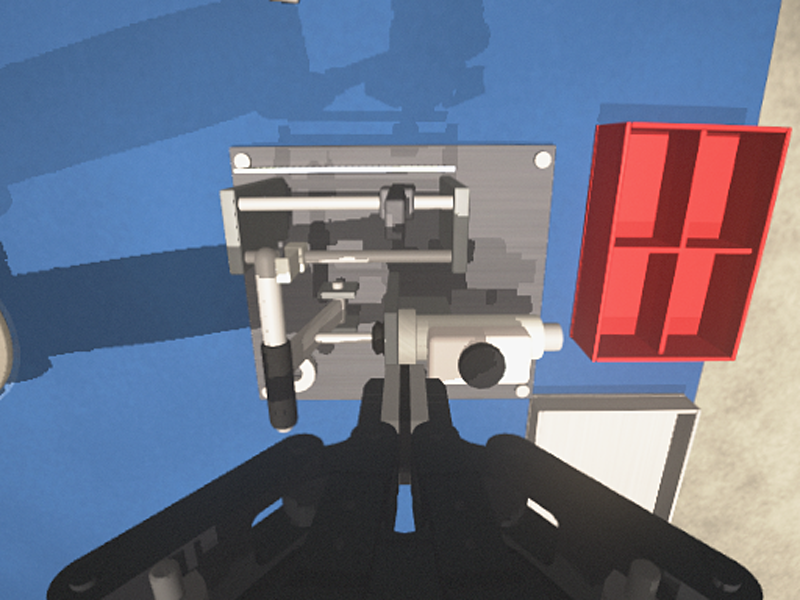

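```bash
cat > rig.py <<'E'
from h import *
E
python3 - <<'E'
from h import *
w=load('wr2')
g=w['color'].min(axis=2)
P=[]
for u,v in((154.5,102.5),(347.5,102.5),(334.5,250.5),(169,251.5)):
    b=g[int(v)-8:int(v)+9,int(u)-8:int(u)+9]; m=(b>150).astype(np.uint8)
    M=cv2.moments(m,True); c=(int(u)-8+M['m10']/M['m00'],int(v)-8+M['m01']/M['m00']); p=onz(w,*c,14); print(np.round(c,1),int(M['m00']),p.round(1)); P.append(p[:2])
P=np.array(P);print('sides',[np.linalg.norm(P[i]-P[(i+1)%4]).round(1) for i in range(4)])
for i,j in((0,1),(3,2)):
    d=P[j]-P[i];print('yaw',np.arctan2(d[1],d[0]))
for i,j in((3,0),(2,1)):
    d=P[j]-P[i];print('yaw',np.arctan2(-d[0],d[1]))
print(P.mean(0))
E
```

```text
[154.8 104.4] 145 [430.3 199.   14. ]
[347.  103.2] 147 [743.3 201.8  14. ]
[333.1 247.2] 109 [743.3 -62.8  14. ]
[168.6 251. ] 20 [427.  -72.5  14. ]
sides [np.float64(313.0), np.float64(264.6), np.float64(316.4), np.float64(271.5)]
yaw 0.009040685936894844
yaw 0.030762363864033488
yaw -0.012144087980465682
yaw -6.495411121858914e-05
[585.95323649  66.38973164]
```

Run:
```python
from h import *
crop('wr2',135,90,225,100,3); crop('wr2',135,160,225,120,3)
```

```text
(no output)
```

View pics/wr2_c135_90_3.png

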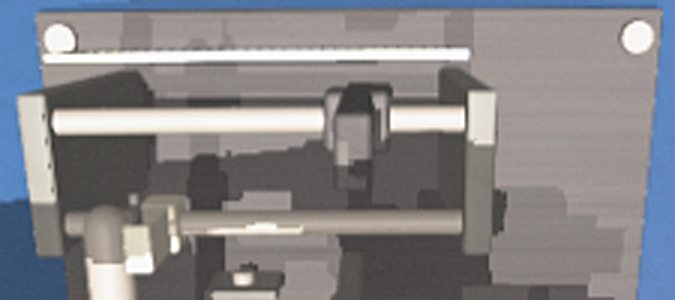

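View pics/wr2_c135_160_3.png

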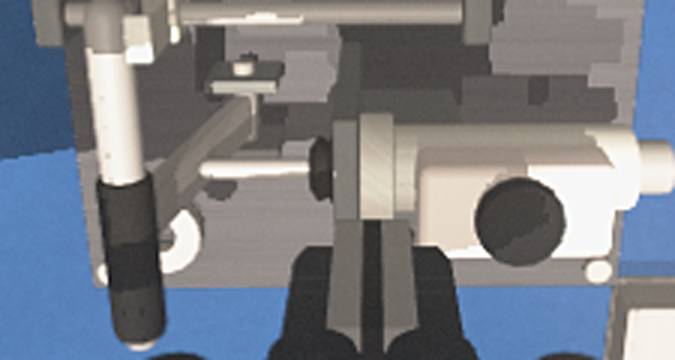

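Run:
```python
from h import *
w=load('wr2');sc=load('sc1');si=load('si1')
b=[onz(w,u,v,14) for u,v in((155,103),(347.7,102.2),(334.3,250.3))]
for p in b: print('bolt',p.round(1))
# from fixed cams
print('scene bolts',[onz(sc,180+u/4,165+v/4,14).round(1) for u,v in((44,302),(249,606),(672,382))])
print('side bolts',[onz(si,160+u/4,165+v/4,14).round(1) for u,v in((60,347),(490,529),(638,206))])
print('tri BL',tri((w,347.7,102.2),(sc,180+249/4,165+606/4),(si,160+60/4,165+347/4)))
print('tri NL',tri((w,155,103),(sc,180+672/4,165+382/4),(si,160+490/4,165+529/4)))
print('rail outer',onz(w,135+60/3,90+122/3,148),onz(w,135+460/3,90+118/3,148))
print('rail inner',onz(w,135+190/3,90+221/3,148),onz(w,135+455/3,90+221/3,148))
```

```text
bolt [430.9 201.2  14. ]
bolt [744.2 203.5  14. ]
bolt [746.3 -69.6  14. ]
scene bolts [array([742.8, -67.7,  14. ]), array([739.5, 203.7,  14. ]), array([428.5, 200.7,  14. ])]
side bolts [array([741.4, 201.7,  14. ]), array([430.8, 198.7,  14. ]), array([432.5, -71.2,  14. ])]
tri BL (array([741.11781618, 203.89052731,  17.08208876]), [2.1, 1.6, 1.5])
tri NL (array([430.68000656, 201.09241259,  16.43562656]), [1.1, 1.2, 1.2])
rail outer [474.48201935 172.89396161 148.        ] [635.30433957 174.6970845  148.        ]
rail inner [524.64209273 132.08721562 148.        ] [634.73376027 132.45664144 148.        ]
```

```bash
cat >> rig.py <<'E'
th=0.008; O=np.array([527.2,45.8])
RR=np.array([[np.cos(th),-np.sin(th)],[np.sin(th),np.cos(th)]])
def rig2w(x,y,z): p=O+RR@np.array([x,y]); return np.array([p[0],p[1],z])
def w2rig(P): p=RR.T@(np.asarray(P)[:2]-O); return np.array([p[0],p[1],P[2]])
E
python3 - <<'E'
from rig import *
w=load('wr2');w1=load('wr1');sc=load('sc1');si=load('si1')
c=lambda a,b:(135+a/3,90+b/3)
c2=lambda a,b:(135+a/3,160+b/3)
for n,p,z in(('tip',c2(138,335),177),('bar mid',c2(120,110),177),('bar far end',c(105,215),177),('telltale top',c(140,262),190),('fin top',c(353,178),240)):
    P=onz(w,*p,z); print(n,P.round(1),w2rig(P).round(1))
print('tip tri',[w2rig(a) if i==0 else a for i,a in enumerate(tri((w,*c2(138,340)),(w1,124,218)))])
print('tell tri',tri((w,*c(140,262)),(sc,180+521/4,165+163/4),(si,160+419/4,165+234/4)))
print('fin tri',tri((w,*c(353,178)),(sc,180+454/4,165+212/4)))
for P in ((-28.8,0,177),(-28.8,-48,177),(-28.8,90,177),(-14.8,85,190)): print(P,proj(w,rig2w(*P)).round(1),proj(sc,rig2w(*P)).round(1),proj(si,rig2w(*P)).round(1))
E
```

```text
tip [498.6  -5.9 177. ] [-29.1 -51.5 177. ]
bar mid [500.5  98.8 177. ] [-26.3  53.2 177. ]
bar far end [498.5 141.3 177. ] [-28.   95.7 177. ]
telltale top [514.  126.5 190. ] [-12.5  80.8 190. ]
fin top [594.3 167.5 240. ] [ 68.1 121.1 240. ]
tip tri [array([-27.24232806, -49.55314849, 183.53420771]), [0.1, 0.1]]
tell tri (array([512.04406841, 127.18251265, 188.01352745]), [1.9, 1.6, 1.0])
fin tri (array([591.40175451, 167.65399787, 226.96133356]), [3.7, 3.7])
(-28.8, 0, 177) [177.3 236.6] [294.4 187.5] [284.3 202.5]
(-28.8, -48, 177) [180.9 269.4] [283.5 176.7] [291.7 188.7]
(-28.8, 90, 177) [169.8 166.6] [316.4 209.4] [269.1 230.8]
(-14.8, 85, 190) [179.3 173.7] [310.7 206.3] [264.4 223.8]
```

Emit:
{"name": "arm_command", "arguments": {"steps": [{"dx": 15,"dy": 0,"dz": -30,"ax": 0,"ay": -10,"az": 0,"gripper": 0},{"dx": 35,"dy": 0,"dz": -65,"ax": 0,"ay": -20,"az": 0,"gripper": 0},{"dx": 55,"dy": 0,"dz": -100,"ax": 0,"ay": -30,"az": 0,"gripper": 0},{"dx": 75,"dy": 0,"dz": -135,"ax": 0,"ay": -40,"az": 0,"gripper": 0},{"dx": 87,"dy": 0,"dz": -160,"ax": 0,"ay": -50,"az": 0,"gripper": 0}], "newtons": 60}}

```text
time_s: 1.65
tcp_pos: [438.5, 41.1, 351.2]
eef_rot: [-1.571, -0.001, -0.695]
wrist_force: [-0.1, 0.2, -0.2]
gripper_width: 0.6
```

Emit:
{"name": "arm_command", "arguments": {"steps": [{"dx": 0,"dy": 20,"dz": 0,"ax": 0,"ay": -10,"az": 0,"gripper": 0},{"dx": 0,"dy": 50,"dz": 0,"ax": 0,"ay": -20,"az": 0,"gripper": 0},{"dx": 0,"dy": 90,"dz": 0,"ax": 0,"ay": -30,"az": 0,"gripper": 0},{"dx": 0,"dy": 110,"dz": 0,"ax": 0,"ay": -40,"az": 0,"gripper": 0},{"dx": 0,"dy": 110,"dz": 0,"ax": 0,"ay": -40,"az": 0,"gripper": 0}]}}

```text
time_s: 2.28
tcp_pos: [439.0, 42.0, 239.1]
eef_rot: [-1.571, 0.004, -0.003]
wrist_force: [0.2, -0.2, 1.5]
gripper_width: -0.0
```

Run:
```python
from h import *
s=ctrl.state();print(s['time_s'],s['tcp_pos'].round(1),s['eef_rot'].round(3),s['wrist_force'],s['joint_positions'].round(2))
w=cam('wrist','wr3');im=cv2.resize(w['color'],(800,600),interpolation=cv2.INTER_CUBIC);cv2.imwrite('pics/wr3_big.png',im)
```

```text
2.275 [439.   42.  239.1] [-1.571  0.004 -0.003] [ 0.18067738 -0.19468672  1.5315667 ] [ 0.02 -0.33  1.61 -0.    1.87 -1.55]
```

View pics/wr3_big.png

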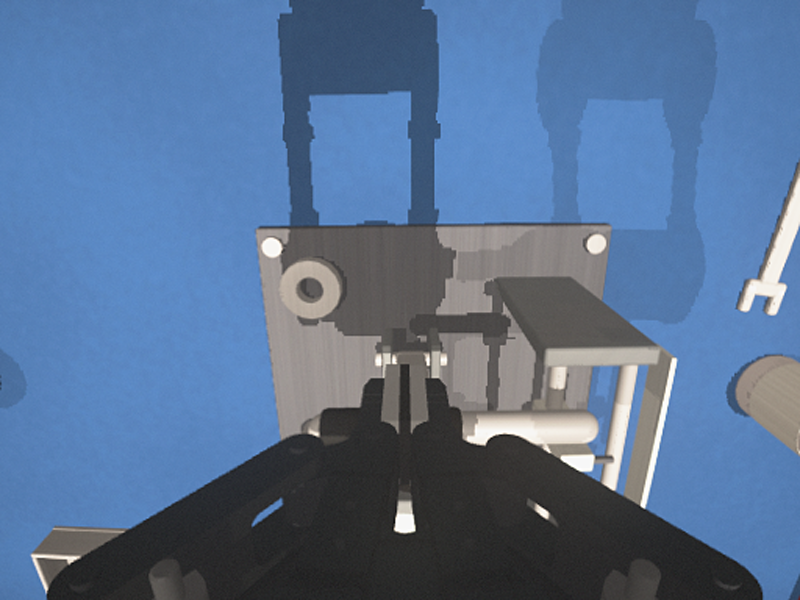

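Emit:
{"name": "arm_command", "arguments": {"steps": [{"dx": 0,"dy": 30,"dz": 2,"ax": 0,"ay": 0,"az": 0,"gripper": 0},{"dx": 0,"dy": 60,"dz": 4,"ax": 0,"ay": 0,"az": 0,"gripper": 0},{"dx": 10,"dy": 86,"dz": 4,"ax": 0,"ay": 0,"az": 0,"gripper": 0},{"dx": 20,"dy": 86,"dz": 4,"ax": 0,"ay": 0,"az": 0,"gripper": 0},{"dx": 20,"dy": 86,"dz": 4,"ax": 0,"ay": 0,"az": 0,"gripper": 0}]}}

```text
time_s: 2.95
tcp_pos: [461.2, 46.7, 157.2]
eef_rot: [-1.571, -0.002, -0.002]
wrist_force: [-0.8, 0.6, 0.4]
gripper_width: 0.2
```

Emit:
{"name": "arm_command", "arguments": {"steps": [{"dx": 4,"dy": 0,"dz": 0,"ax": 0,"ay": 0,"az": 0,"gripper": 0},{"dx": 8,"dy": 0,"dz": 0,"ax": 0,"ay": 0,"az": 0,"gripper": 0},{"dx": 12,"dy": 0,"dz": 0,"ax": 0,"ay": 0,"az": 0,"gripper": 0},{"dx": 12,"dy": 0,"dz": 0,"ax": 0,"ay": 0,"az": 0,"gripper": 0},{"dx": 12,"dy": 0,"dz": 0,"ax": 0,"ay": 0,"az": 0,"gripper": 0}]}}

```text
time_s: 3.58
tcp_pos: [471.9, 47.0, 155.2]
eef_rot: [-1.571, 0.0, -0.0]
wrist_force: [0.1, 0.6, 0.6]
gripper_width: -0.3
```

Emit:
{"name": "arm_command", "arguments": {"steps": [{"dx": 3,"dy": 1,"dz": 0,"ax": 0,"ay": 0,"az": 0,"gripper": 0},{"dx": 6,"dy": 2,"dz": 0,"ax": 0,"ay": 0,"az": 0,"gripper": 0},{"dx": 9,"dy": 3,"dz": 0,"ax": 0,"ay": 0,"az": 0,"gripper": 0},{"dx": 12,"dy": 3,"dz": 0,"ax": 0,"ay": 0,"az": 0,"gripper": 0},{"dx": 12,"dy": 3,"dz": 0,"ax": 0,"ay": 0,"az": 0,"gripper": 0}]}}

```text
time_s: 4.2
tcp_pos: [483.8, 47.1, 152.5]
eef_rot: [-1.571, 0.001, 0.0]
wrist_force: [-4.3, 0.1, 3.3]
gripper_width: -0.0
```

Emit:
{"name": "arm_command", "arguments": {"steps": [{"dx": 2,"dy": 0,"dz": 0,"ax": 0,"ay": 0,"az": 0,"gripper": 0},{"dx": 4,"dy": 0,"dz": 0,"ax": 0,"ay": 0,"az": 0,"gripper": 0},{"dx": 6,"dy": 0,"dz": 0,"ax": 0,"ay": 0,"az": 0,"gripper": 0},{"dx": 8,"dy": 0,"dz": 0,"ax": 0,"ay": 0,"az": 0,"gripper": 0},{"dx": 9,"dy": 0,"dz": 0,"ax": 0,"ay": 0,"az": 0,"gripper": 0}]}}

```text
time_s: 4.82
tcp_pos: [492.8, 47.1, 152.6]
eef_rot: [-1.571, 0.0, 0.0]
wrist_force: [-4.2, -0.1, 3.3]
gripper_width: -0.0
```

Emit:
{"name": "arm_command", "arguments": {"steps": [{"dx": 0.5,"dy": 0,"dz": 0,"ax": 0,"ay": 0,"az": 0,"gripper": 0},{"dx": 1,"dy": 0,"dz": 0,"ax": 0,"ay": 0,"az": 0,"gripper": 0},{"dx": 2,"dy": 0,"dz": 0,"ax": 0,"ay": 0,"az": 0,"gripper": 0},{"dx": 2,"dy": 0,"dz": 0,"ax": 0,"ay": 0,"az": 0,"gripper": 0}]}}

```text
time_s: 5.32
tcp_pos: [494.9, 47.1, 152.5]
eef_rot: [-1.571, 0.0, 0.0]
wrist_force: [-5.6, -0.1, 4.9]
gripper_width: -0.1
```

Emit:
{"name": "arm_command", "arguments": {"steps": [{"dx": 1,"dy": 0,"dz": 0,"ax": 0,"ay": 0,"az": 0,"gripper": 0},{"dx": 2,"dy": 0,"dz": 0,"ax": 0,"ay": 0,"az": 0,"gripper": 0},{"dx": 2,"dy": 0,"dz": 0,"ax": 0,"ay": 0,"az": 0,"gripper": 0}]}}

```text
time_s: 5.7
tcp_pos: [496.9, 47.1, 152.4]
eef_rot: [-1.571, 0.0, 0.0]
wrist_force: [-5.4, 0.7, 4.2]
gripper_width: 0.2
```

Emit:
{"name": "arm_command", "arguments": {"steps": [{"dx": 1,"dy": 0,"dz": 0,"ax": 0,"ay": 0,"az": 0,"gripper": 0},{"dx": 2,"dy": 0,"dz": 0,"ax": 0,"ay": 0,"az": 0,"gripper": 0},{"dx": 2.5,"dy": 0,"dz": 0,"ax": 0,"ay": 0,"az": 0,"gripper": 0},{"dx": 2.5,"dy": 0,"dz": 0,"ax": 0,"ay": 0,"az": 0,"gripper": 0}]}}

```text
time_s: 6.2
tcp_pos: [499.5, 47.1, 152.3]
eef_rot: [-1.571, 0.0, 0.0]
wrist_force: [-5.2, -0.0, 3.8]
gripper_width: 0.1
```

Emit:
{"name": "arm_command", "arguments": {"steps": [{"dx": 1,"dy": 0,"dz": 0,"ax": 0,"ay": 0,"az": 0,"gripper": 0},{"dx": 2,"dy": 0,"dz": 0,"ax": 0,"ay": 0,"az": 0,"gripper": 0},{"dx": 2,"dy": 0,"dz": 0,"ax": 0,"ay": 0,"az": 0,"gripper": 0}]}}

```text
time_s: 6.58
tcp_pos: [501.5, 47.0, 152.2]
eef_rot: [-1.571, -0.0, 0.0]
wrist_force: [-4.7, 0.7, 3.7]
gripper_width: -0.1
```

Emit:
{"name": "arm_command", "arguments": {"steps": [{"dx": 1,"dy": 0,"dz": 0,"ax": 0,"ay": 0,"az": 0,"gripper": 0},{"dx": 2,"dy": 0,"dz": 0,"ax": 0,"ay": 0,"az": 0,"gripper": 0},{"dx": 2,"dy": 0,"dz": 0,"ax": 0,"ay": 0,"az": 0,"gripper": 0}]}}

```text
time_s: 6.95
tcp_pos: [503.5, 47.0, 152.3]
eef_rot: [-1.571, -0.0, 0.0]
wrist_force: [-4.8, 0.5, 3.9]
gripper_width: -0.2
```

Emit:
{"name": "arm_command", "arguments": {"steps": [{"dx": 1,"dy": 0,"dz": 0,"ax": 0,"ay": 0,"az": 0,"gripper": 0},{"dx": 2,"dy": 0,"dz": 0,"ax": 0,"ay": 0,"az": 0,"gripper": 0},{"dx": 2,"dy": 0,"dz": 0,"ax": 0,"ay": 0,"az": 0,"gripper": 0}]}}

```text
time_s: 7.32
tcp_pos: [505.5, 47.0, 152.3]
eef_rot: [-1.571, -0.0, -0.0]
wrist_force: [-3.5, 0.6, 3.2]
gripper_width: 0.3
```

Emit:
{"name": "arm_command", "arguments": {"steps": [{"dx": 1,"dy": 0,"dz": 0,"ax": 0,"ay": 0,"az": 0,"gripper": 0},{"dx": 2,"dy": 0,"dz": 0,"ax": 0,"ay": 0,"az": 0,"gripper": 0},{"dx": 2,"dy": 0,"dz": 0,"ax": 0,"ay": 0,"az": 0,"gripper": 0}]}}

```text
time_s: 7.7
tcp_pos: [507.6, 47.0, 152.3]
eef_rot: [-1.571, -0.0, 0.0]
wrist_force: [-3.9, -0.0, 3.1]
gripper_width: 0.0
```

Emit:
{"name": "arm_command", "arguments": {"steps": [{"dx": 1,"dy": 0,"dz": 0,"ax": 0,"ay": 0,"az": 0,"gripper": 0},{"dx": 2,"dy": 0,"dz": 0,"ax": 0,"ay": 0,"az": 0,"gripper": 0},{"dx": 2,"dy": 0,"dz": 0,"ax": 0,"ay": 0,"az": 0,"gripper": 0}]}}

```text
time_s: 8.07
tcp_pos: [509.5, 47.0, 152.2]
eef_rot: [-1.571, 0.0, -0.0]
wrist_force: [-4.4, -0.2, 3.1]
gripper_width: -0.2
```

Emit:
{"name": "arm_command", "arguments": {"steps": [{"dx": 1,"dy": 0,"dz": 0,"ax": 0,"ay": 0,"az": 0,"gripper": 0},{"dx": 2,"dy": 0,"dz": 0,"ax": 0,"ay": 0,"az": 0,"gripper": 0},{"dx": 2,"dy": 0,"dz": 0,"ax": 0,"ay": 0,"az": 0,"gripper": 0}]}}

```text
time_s: 8.45
tcp_pos: [511.5, 47.0, 152.3]
eef_rot: [-1.571, -0.0, -0.0]
wrist_force: [-4.6, 0.5, 3.2]
gripper_width: 0.1
```

Emit:
{"name": "arm_command", "arguments": {"steps": [{"dx": 1,"dy": 0,"dz": 0,"ax": 0,"ay": 0,"az": 0,"gripper": 0},{"dx": 2,"dy": 0,"dz": 0,"ax": 0,"ay": 0,"az": 0,"gripper": 0},{"dx": 2,"dy": 0,"dz": 0,"ax": 0,"ay": 0,"az": 0,"gripper": 0}]}}

```text
time_s: 8.82
tcp_pos: [513.5, 47.0, 152.3]
eef_rot: [-1.571, -0.0, -0.0]
wrist_force: [-4.5, 0.7, 4.1]
gripper_width: -0.2
```

Emit:
{"name": "arm_command", "arguments": {"steps": [{"dx": 1,"dy": 0,"dz": 0,"ax": 0,"ay": 0,"az": 0,"gripper": 0},{"dx": 2,"dy": 0,"dz": 0,"ax": 0,"ay": 0,"az": 0,"gripper": 0},{"dx": 2,"dy": 0,"dz": 0,"ax": 0,"ay": 0,"az": 0,"gripper": 0}]}}

```text
time_s: 9.2
tcp_pos: [515.5, 47.0, 152.3]
eef_rot: [-1.571, 0.0, 0.0]
wrist_force: [-4.4, 1.0, 3.6]
gripper_width: -0.1
```

Emit:
{"name": "arm_command", "arguments": {"steps": [{"dx": 1,"dy": 0,"dz": 0,"ax": 0,"ay": 0,"az": 0,"gripper": 0},{"dx": 2,"dy": 0,"dz": 0,"ax": 0,"ay": 0,"az": 0,"gripper": 0},{"dx": 2,"dy": 0,"dz": 0,"ax": 0,"ay": 0,"az": 0,"gripper": 0}]}}

```text
time_s: 9.57
tcp_pos: [517.5, 47.0, 152.3]
eef_rot: [-1.571, 0.0, 0.0]
wrist_force: [-5.1, 0.3, 3.2]
gripper_width: -0.1
```

Emit:
{"name": "arm_command", "arguments": {"steps": [{"dx": 1,"dy": 0,"dz": 0,"ax": 0,"ay": 0,"az": 0,"gripper": 0},{"dx": 2,"dy": 0,"dz": 0,"ax": 0,"ay": 0,"az": 0,"gripper": 0},{"dx": 2,"dy": 0,"dz": 0,"ax": 0,"ay": 0,"az": 0,"gripper": 0}]}}

```text
time_s: 9.95
tcp_pos: [519.4, 47.0, 152.2]
eef_rot: [-1.571, 0.0, 0.0]
wrist_force: [-4.8, 0.8, 3.7]
gripper_width: -0.3
```

Emit:
{"name": "arm_command", "arguments": {"steps": [{"dx": 1,"dy": 0,"dz": 0,"ax": 0,"ay": 0,"az": 0,"gripper": 0},{"dx": 2,"dy": 0,"dz": 0,"ax": 0,"ay": 0,"az": 0,"gripper": 0},{"dx": 2,"dy": 0,"dz": 0,"ax": 0,"ay": 0,"az": 0,"gripper": 0}]}}

```text
time_s: 10.32
tcp_pos: [520.7, 47.1, 152.2]
eef_rot: [-1.571, 0.002, 0.0]
wrist_force: [-8.3, 1.0, 5.2]
gripper_width: 0.1
```

Emit:
{"name": "arm_command", "arguments": {"steps": [{"dx": 0.7,"dy": 0,"dz": 0,"ax": 0,"ay": 0,"az": 0,"gripper": 0},{"dx": 1.5,"dy": 0,"dz": 0,"ax": 0,"ay": 0,"az": 0,"gripper": 0},{"dx": 1.5,"dy": 0,"dz": 0,"ax": 0,"ay": 0,"az": 0,"gripper": 0}]}}

```text
time_s: 10.7
tcp_pos: [521.7, 47.1, 152.2]
eef_rot: [-1.571, 0.003, 0.0]
wrist_force: [-10.9, -0.4, 5.1]
gripper_width: 0.3
```

Emit:
{"name": "arm_command", "arguments": {"steps": [{"dx": 0.8,"dy": 0,"dz": 0,"ax": 0,"ay": 0,"az": 0,"gripper": 0},{"dx": 0.8,"dy": 0,"dz": 0,"ax": 0,"ay": 0,"az": 0,"gripper": 0},{"dx": 0.8,"dy": 0,"dz": 0,"ax": 0,"ay": 0,"az": 0,"gripper": 0},{"dx": 0.8,"dy": 0,"dz": 0,"ax": 0,"ay": 0,"az": 0,"gripper": 0},{"dx": 0.8,"dy": 0,"dz": 0,"ax": 0,"ay": 0,"az": 0,"gripper": 0}]}}

```text
time_s: 11.32
tcp_pos: [522.2, 47.1, 152.2]
eef_rot: [-1.571, 0.004, 0.0]
wrist_force: [-12.5, 0.2, 6.0]
gripper_width: 0.2
```

Emit:
{"name": "arm_command", "arguments": {"steps": [{"dx": 0,"dy": 0,"dz": 0,"ax": 0,"ay": 0,"az": 0,"gripper": 0},{"dx": 0,"dy": 0,"dz": 0,"ax": 0,"ay": 0,"az": 0,"gripper": 0},{"dx": 0,"dy": 0,"dz": 0,"ax": 0,"ay": 0,"az": 0,"gripper": 0},{"dx": 0,"dy": 0,"dz": 0,"ax": 0,"ay": 0,"az": 0,"gripper": 0},{"dx": 0,"dy": 0,"dz": 0,"ax": 0,"ay": 0,"az": 0,"gripper": 0}]}}

```text
time_s: 11.95
tcp_pos: [522.2, 47.1, 152.2]
eef_rot: [-1.571, 0.004, 0.0]
wrist_force: [-11.4, 0.6, 5.9]
gripper_width: 0.1
```

Emit:
{"name": "arm_command", "arguments": {"steps": [{"dx": -5,"dy": 0,"dz": 0,"ax": 0,"ay": 0,"az": 0,"gripper": 0},{"dx": -13,"dy": 0,"dz": 0,"ax": 0,"ay": 0,"az": 0,"gripper": 0},{"dx": -21,"dy": 0,"dz": 0,"ax": 0,"ay": 0,"az": 0,"gripper": 0},{"dx": -29,"dy": 0,"dz": 0,"ax": 0,"ay": 0,"az": 0,"gripper": 0},{"dx": -37,"dy": 0,"dz": 0,"ax": 0,"ay": 0,"az": 0,"gripper": 0}]}}

```text
time_s: 12.58
tcp_pos: [486.1, 46.9, 151.7]
eef_rot: [-1.571, 0.001, -0.0]
wrist_force: [-2.0, -0.2, -1.8]
gripper_width: -0.1
```

Emit:
{"name": "arm_command", "arguments": {"steps": [{"dx": -6,"dy": 0,"dz": 0,"ax": 0,"ay": 0,"az": 0,"gripper": 0},{"dx": -10,"dy": 0,"dz": 0,"ax": 0,"ay": 0,"az": 0,"gripper": 0},{"dx": -25,"dy": 0,"dz": 0,"ax": 0,"ay": 0,"az": 0,"gripper": 0},{"dx": -45,"dy": 0,"dz": 0,"ax": 0,"ay": 0,"az": 0,"gripper": 0},{"dx": -45,"dy": 0,"dz": 0,"ax": 0,"ay": 0,"az": 0,"gripper": 0}]}}

```text
time_s: 13.2
tcp_pos: [442.0, 47.1, 153.2]
eef_rot: [-1.571, -0.003, 0.0]
wrist_force: [-0.3, 0.1, 0.9]
gripper_width: 0.3
```

Emit:
{"name": "arm_command", "arguments": {"steps": [{"dx": 0,"dy": -50,"dz": 0,"ax": 0,"ay": 0,"az": 0,"gripper": 0},{"dx": 0,"dy": -105,"dz": 0,"ax": 0,"ay": 10,"az": 0,"gripper": 0},{"dx": 0,"dy": -160,"dz": 0,"ax": 0,"ay": 20,"az": 0,"gripper": 0},{"dx": 20,"dy": -180,"dz": 0,"ax": 0,"ay": 30,"az": 0,"gripper": 0},{"dx": 40,"dy": -180,"dz": 15,"ax": 0,"ay": 40,"az": 0,"gripper": 0}]}}

```text
time_s: 13.82
tcp_pos: [483.9, 61.6, 335.7]
eef_rot: [-1.566, -0.005, -0.705]
wrist_force: [0.4, 0.2, -0.5]
gripper_width: -0.0
```

Run:
```python
from h import *
s=ctrl.state();print(s['time_s'],s['tcp_pos'].round(1),s['eef_rot'].round(3))
from h import Rn
M=Rn.from_euler('xyz',s['eef_rot']).as_matrix(); print('shift in tool axes to (570,110,335):',(M.T@(np.array([570,110,335])-s['tcp_pos'])).round(1))
```

```text
13.825 [483.9  61.6 335.7] [-1.566 -0.005 -0.705]
shift in tool axes to (570,110,335): [34.2  1.3 92.6]
```

Emit:
{"name": "arm_command", "arguments": {"steps": [{"dx": 10,"dy": 0,"dz": 25,"ax": 0,"ay": 10,"az": 0,"gripper": 40},{"dx": 20,"dy": 0,"dz": 55,"ax": 0,"ay": 20,"az": 0,"gripper": 40},{"dx": 30,"dy": 0,"dz": 80,"ax": 0,"ay": 30,"az": 0,"gripper": 40},{"dx": 34,"dy": 0,"dz": 92,"ax": 0,"ay": 40,"az": 0,"gripper": 40},{"dx": 34,"dy": 0,"dz": 92,"ax": 0,"ay": 50,"az": 0,"gripper": 40}]}}

```text
time_s: 14.45
tcp_pos: [568.7, 111.2, 331.4]
eef_rot: [-1.571, 0.0, -1.576]
wrist_force: [0.0, -1.3, -0.1]
gripper_width: 39.9
```

Run:
```python
from h import *
s=ctrl.state();print(s['time_s'],s['tcp_pos'].round(1),s['eef_rot'].round(3),s['dq'].round(2))
w=cam('wrist','wr4');im=cv2.resize(w['color'],(800,600),interpolation=cv2.INTER_CUBIC);cv2.imwrite('pics/wr4_big.png',im)
cam('side','si4');cam('scene','sc4');crop('si4',160,165,190,150,4)
```

```text
14.45 [568.7 111.2 331.4] [-1.571  0.    -1.576] [-0.01 -0.02  0.01 -0.    0.01  1.38]
```

View pics/wr4_big.png

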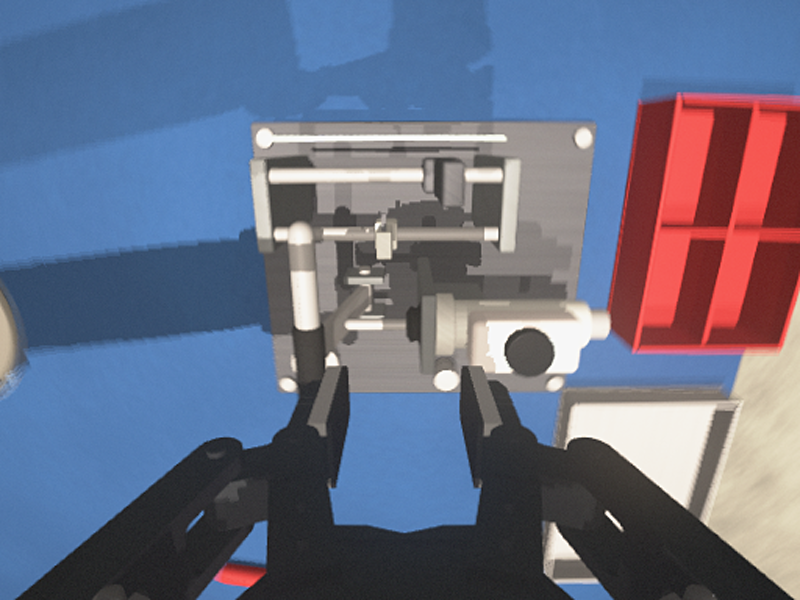

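View pics/si4_c160_165_4.png

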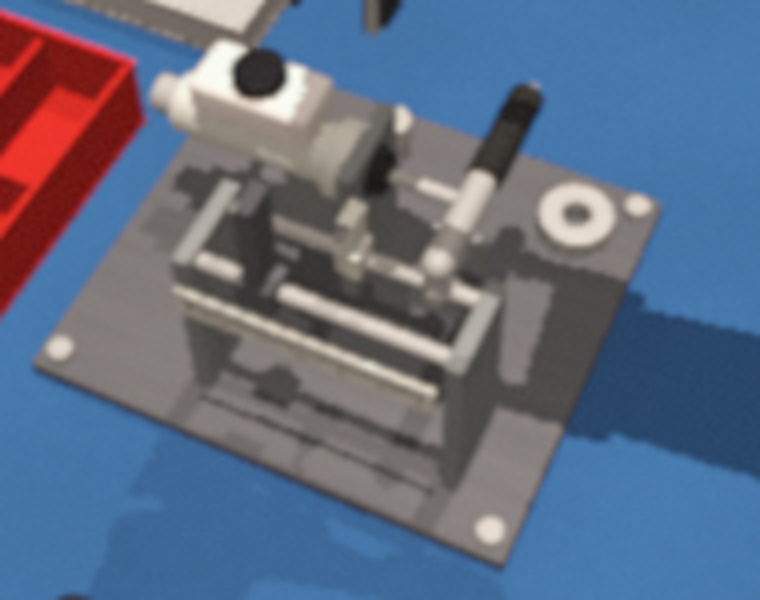

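Run:
```python
from h import *
s=ctrl.state();print(s['time_s'],s['tcp_pos'].round(1),s['eef_rot'].round(4),s['dq'].round(2))
w=cam('wrist','wr5');crop('wr5',150,70,200,120,4)
```

```text
14.6 [567.8 110.7 332.2] [-1.5700e+00  1.0000e-04 -1.5678e+00] [-0.   -0.01  0.01  0.    0.   -0.04]
```

View pics/wr5_c150_70_4.png

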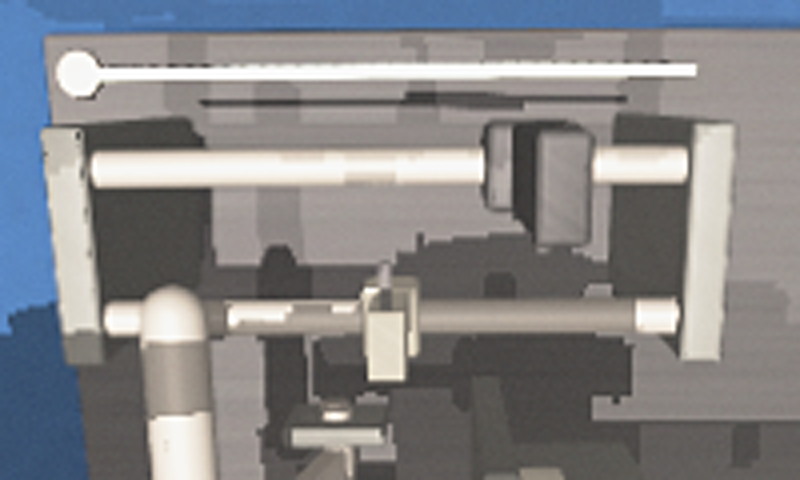

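Run:
```python
from rig import *
w=load('wr5');sc=load('sc4');si=load('si4');w4=load('wr4')
c=lambda a,b:(150+a/4-.0,70+b/4)
T=onz(w,*c(387,346),190);F=onz(w,*c(565,187),240);Pn=onz(w,*c(385,272),188)
for n,P in(('tell',T),('fin',F),('pin',Pn),('bar end',onz(w,*c(177,330),177)),('rail in',onz(w,*c(240,317),148)),('rail in2',onz(w,*c(620,316),148)),('rail out',onz(w,*c(110,168),148)),('out2',onz(w,*c(640,163),148))): print(n,P.round(1),w2rig(P).round(1))
print(tri((w,*c(387,346)),(si,160+352/4,165+210/4)))
f=cv2.resize(cv2.imread('pics/sc4.png')[165:325,180:370],None,fx=4,fy=4,interpolation=cv2.INTER_CUBIC);cv2.imwrite('pics/sc4_c.png',f)
M=Rn.from_euler('xyz',ctrl.state()['eef_rot']).as_matrix(); print((M.T@(np.array([F[0],F[1],212])-ctrl.state()['tcp_pos'])).round(1))
```

```text
tell [555.7 132.3 190. ] [ 29.2  86.2 190. ]
fin [593.8 175.6 240. ] [ 67.7 129.3 240. ]
pin [555.3 150.7 188. ] [ 28.9 104.7 188. ]
bar end [499.5 133.7 177. ] [-27.   88.2 177. ]
rail in [511.4 131.8 148. ] [-15.1  86.1 148. ]
rail in2 [621.4 132.4 148. ] [ 94.9  85.8 148. ]
rail out [477.1 173.8 148. ] [-49.1 128.4 148. ]
out2 [624.8 175.4 148. ] [ 98.6 128.8 148. ]
(array([554.55952282, 131.00617798, 188.78412198]), [1.4, 1.4])
[-64.9 120.4  26.4]
```

View pics/sc4_c.png

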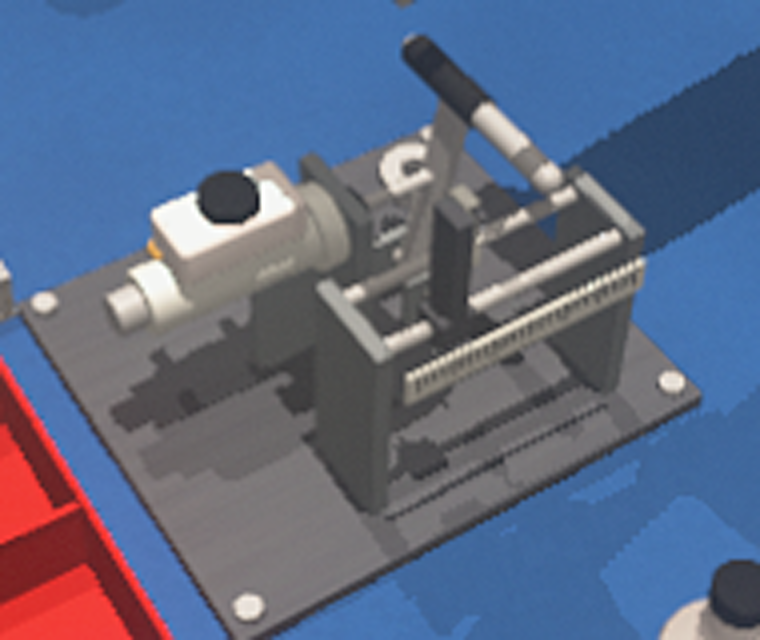

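Emit:
{"name": "arm_command", "arguments": {"steps": [{"dx": -32,"dy": 0,"dz": 13,"ax": 0,"ay": 0,"az": 0,"gripper": 42},{"dx": -64,"dy": 20,"dz": 26,"ax": 0,"ay": 0,"az": 0,"gripper": 42},{"dx": -64,"dy": 55,"dz": 26,"ax": 0,"ay": 0,"az": 0,"gripper": 42},{"dx": -64,"dy": 70,"dz": 26,"ax": 0,"ay": 0,"az": 0,"gripper": 42},{"dx": -64,"dy": 70,"dz": 26,"ax": 0,"ay": 0,"az": 0,"gripper": 42}]}}

```text
time_s: 15.28
tcp_pos: [592.7, 174.2, 261.4]
eef_rot: [-1.573, -0.0, -1.57]
wrist_force: [-0.6, -0.1, 0.5]
gripper_width: 41.7
```

Run:
```python
from h import *
s=ctrl.state();print(s['time_s'],s['tcp_pos'].round(1),s['eef_rot'].round(3),s['dq'].round(2))
w=cam('wrist','wr6');im=cv2.resize(w['color'],(800,600),interpolation=cv2.INTER_CUBIC);cv2.imwrite('pics/wr6_big.png',im)
```

```text
15.275 [592.7 174.2 261.4] [-1.573 -0.    -1.57 ] [-0.   -0.02 -0.05  0.    0.01  0.01]
```

View pics/wr6_big.png

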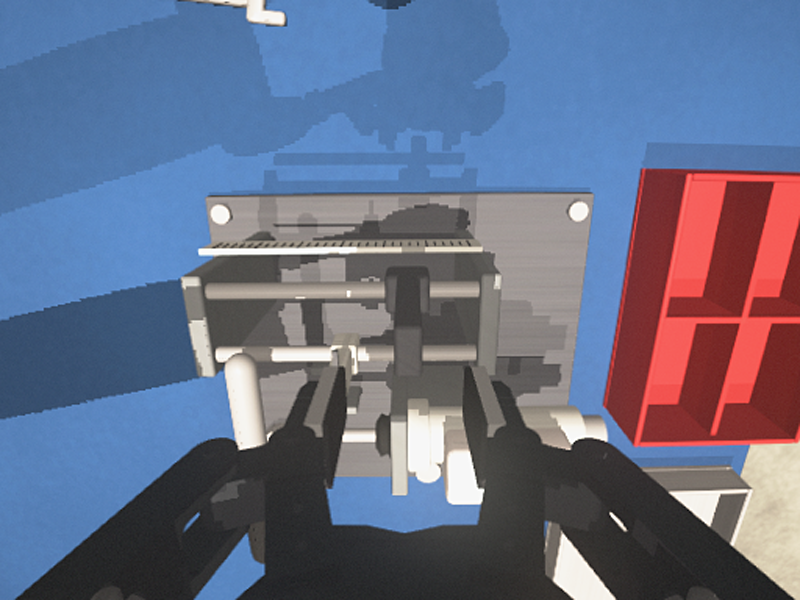

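Emit:
{"name": "arm_command", "arguments": {"steps": [{"dx": 0,"dy": 20,"dz": 0,"ax": 0,"ay": 0,"az": 0,"gripper": 42},{"dx": 0,"dy": 40,"dz": 0,"ax": 0,"ay": 0,"az": 0,"gripper": 42},{"dx": 0,"dy": 51,"dz": 0,"ax": 0,"ay": 0,"az": 0,"gripper": 42},{"dx": 0,"dy": 51,"dz": 0,"ax": 0,"ay": 0,"az": 0,"gripper": 42}]}}

```text
time_s: 15.82
tcp_pos: [593.0, 174.4, 211.7]
eef_rot: [-1.571, 0.0, -1.571]
wrist_force: [0.2, -0.4, 0.3]
gripper_width: 42.1
```

Run:
```python
from h import *
s=ctrl.state();print(s['time_s'],s['tcp_pos'].round(1),s['eef_rot'].round(3),s['wrist_force'].round(1))
w=cam('wrist','wr7');im=cv2.resize(w['color'],(800,600),interpolation=cv2.INTER_CUBIC);cv2.imwrite('pics/wr7_big.png',im)
```

```text
15.825 [593.  174.4 211.7] [-1.571  0.    -1.571] [ 0.2 -0.4  0.3]
```

View pics/wr7_big.png

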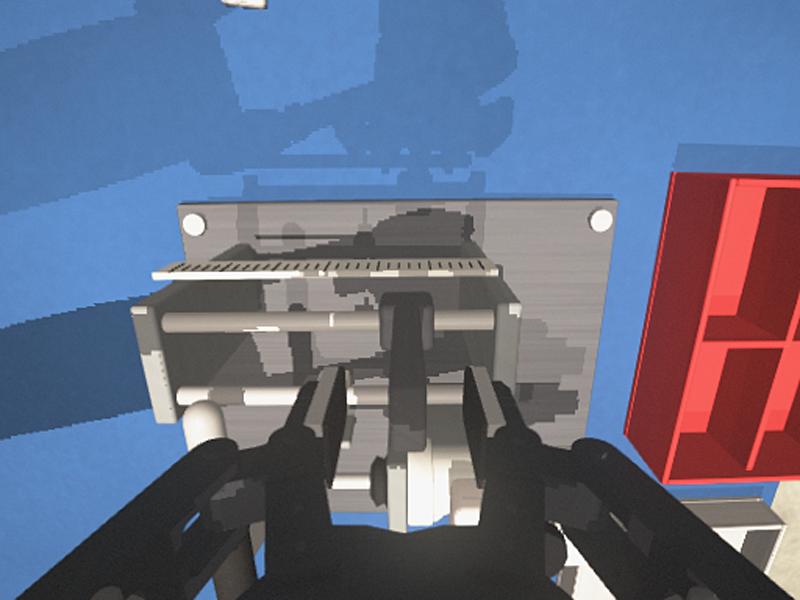

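Emit:
{"name": "arm_command", "arguments": {"steps": [{"dx": 0,"dy": 0,"dz": 0,"ax": 0,"ay": 0,"az": 0,"gripper": 20},{"dx": 0,"dy": 0,"dz": 0,"ax": 0,"ay": 0,"az": 0,"gripper": 10},{"dx": 0,"dy": 0,"dz": 0,"ax": 0,"ay": 0,"az": 0,"gripper": 8},{"dx": 0,"dy": 0,"dz": 0,"ax": 0,"ay": 0,"az": 0,"gripper": 8},{"dx": 0,"dy": 0,"dz": 0,"ax": 0,"ay": 0,"az": 0,"gripper": 8}], "newtons": 20}}

```text
time_s: 16.5
tcp_pos: [593.4, 174.7, 212.5]
eef_rot: [-1.569, 0.0, -1.571]
wrist_force: [-0.3, 0.2, 5.5]
gripper_width: 11.5
```

Emit:
{"name": "arm_command", "arguments": {"steps": [{"dx": 0,"dy": 0,"dz": -8,"ax": 0,"ay": 0,"az": 0,"gripper": 8},{"dx": 0.1,"dy": 0,"dz": -16,"ax": 0,"ay": 0,"az": 0,"gripper": 8},{"dx": 0.2,"dy": 0,"dz": -24,"ax": 0,"ay": 0,"az": 0,"gripper": 8},{"dx": 0.3,"dy": 0,"dz": -32,"ax": 0,"ay": 0,"az": 0,"gripper": 8},{"dx": 0.3,"dy": 0,"dz": -38,"ax": 0,"ay": 0,"az": 0,"gripper": 8}]}}

```text
time_s: 17.12
tcp_pos: [555.4, 174.3, 212.5]
eef_rot: [-1.568, 0.0, -1.571]
wrist_force: [2.1, -0.3, 6.0]
gripper_width: 11.2
```

Emit:
{"name": "arm_command", "arguments": {"steps": [{"dx": 0,"dy": 0,"dz": 0,"ax": 0,"ay": 0,"az": 0,"gripper": 8},{"dx": 0,"dy": 0,"dz": 0,"ax": 0,"ay": 0,"az": 0,"gripper": 8}]}}

```text
time_s: 17.38
tcp_pos: [554.8, 174.3, 212.5]
eef_rot: [-1.57, 0.0, -1.571]
wrist_force: [-2.4, -0.9, 7.0]
gripper_width: 11.8
```

Release, rise, and look again.

Emit:
{"name": "arm_command", "arguments": {"steps": [{"dx": 0,"dy": 0,"dz": 0,"ax": 0,"ay": 0,"az": 0,"gripper": 36},{"dx": 0,"dy": 0,"dz": 0,"ax": 0,"ay": 0,"az": 0,"gripper": 36},{"dx": 0,"dy": -20,"dz": 0,"ax": 0,"ay": 0,"az": 0,"gripper": 36},{"dx": 0,"dy": -50,"dz": 0,"ax": 0,"ay": 0,"az": 0,"gripper": 36},{"dx": 0,"dy": -90,"dz": 0,"ax": 0,"ay": 0,"az": 0,"gripper": 36}]}}

```text
time_s: 18.0
tcp_pos: [554.6, 174.2, 300.2]
eef_rot: [-1.574, -0.001, -1.571]
wrist_force: [-0.2, 0.4, -0.7]
gripper_width: 36.0
```

Emit:
{"name": "arm_command", "arguments": {"steps": [{"dx": 30,"dy": -20,"dz": 0,"ax": 0,"ay": 0,"az": 0,"gripper": 36},{"dx": 64,"dy": -30,"dz": 0,"ax": 0,"ay": 0,"az": 0,"gripper": 36},{"dx": 64,"dy": -30,"dz": 0,"ax": 0,"ay": 0,"az": 0,"gripper": 36},{"dx": 64,"dy": -30,"dz": 0,"ax": 0,"ay": 0,"az": 0,"gripper": 36}]}}

```text
time_s: 18.5
tcp_pos: [555.0, 110.6, 330.4]
eef_rot: [-1.572, 0.0, -1.571]
wrist_force: [0.4, -0.2, 0.2]
gripper_width: 36.0
```

Run:
```python
from h import *
s=ctrl.state();print(s['time_s'],s['tcp_pos'].round(1),s['eef_rot'].round(4),s['wrist_force'].round(1),s['dq'].round(2))
w=cam('wrist','wr8');crop('wr8',150,70,200,120,4)
cam('side','si8');cam('scene','sc8');crop('si8',160,165,190,150,4)
```

```text
18.5 [555.  110.6 330.4] [-1.5722e+00  3.0000e-04 -1.5710e+00] [ 0.4 -0.2  0.2] [ 0.02  0.    0.    0.   -0.   -0.  ]
```

View pics/wr8_c150_70_4.png

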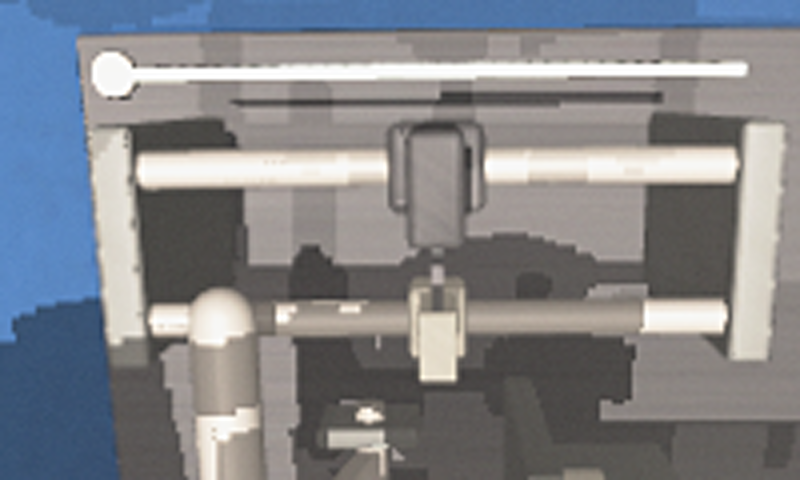

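View pics/si8_c160_165_4.png

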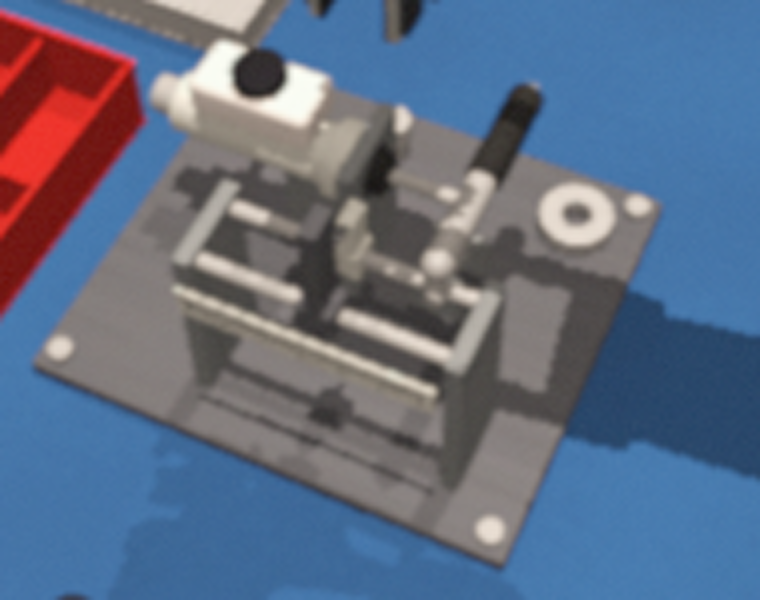

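Run:
```python
from rig import *
w=load('wr8');si=load('si8');c=lambda a,b:(150+a/4,70+b/4)
for n,P in(('tell',onz(w,*c(438,346),190)),('fin',onz(w,*c(437.5,187),240)),('pin',onz(w,*c(437,272),188)),('bar end',onz(w,*c(226,300),177))): print(n,P.round(1),w2rig(P).round(1))
a=cv2.cvtColor(cv2.absdiff(load('sc8')['color'],load('sc1')['color']),6); b=cv2.absdiff(si['color'],load('si1')['color'])
crop('si8',280,130,1,1,1)
cv2.imwrite('pics/diff.png',np.hstack([a,cv2.cvtColor(b,6)])[:, ::1][::1]); s=ctrl.state();print(s['time_s'],s['gripper_width'])
cv2.imwrite('pics/diff2.png',cv2.resize(np.hstack([a,cv2.cvtColor(b,6)]),(800,300)))
```

```text
tell [555.5 132.6 190. ] [ 29.   86.6 190. ]
fin [555.3 175.5 240. ] [ 29.2 129.5 240. ]
pin [555.3 150.9 188. ] [ 28.9 104.9 188. ]
bar end [500.1 142.1 177. ] [-26.3  96.5 177. ]
18.65 36.13303232651926
```

View pics/diff2.png

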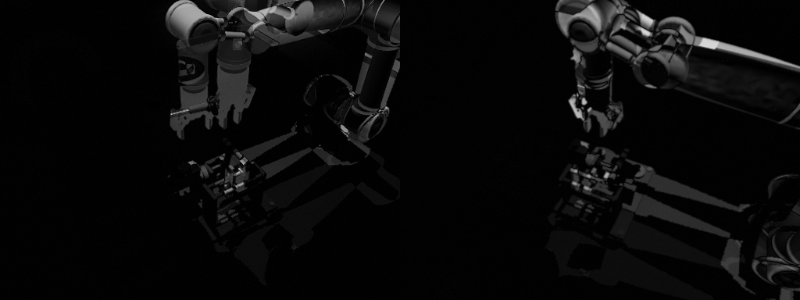

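```bash
python3 -c "
from cell import ctrl
print(ctrl.sign_off())"
```

```text
the job is handed in; nothing more can be done
None
```

The job is done and handed in after about 19 s of the 61 s allowed. The sign-off gave no verdict.

- **Lever push:** I pushed the handle about 44 mm in small steps with closed fingers. The force stayed at 4–5 N through the free travel and stepped to 8 N at its end. I then held it at 11–12.5 N for just over a second, never above 12.5 N in any reading, and let it back slowly.
- **Marker:** I gripped the marker's fin from above with 20 N and slid it back 38 mm. Then I released it and moved the gripper about 90 mm clear above it.
- **Level check:** In the last wrist picture, along the rig's x, the telltale reads 29.0 mm, its pin 28.9 mm and the marker fin 29.2 mm. That is 0.2 mm apart against the 4 mm allowed, and it agrees with the position worked out from how far the fingers pushed.
- **Handle:** In the side pictures it sits where it started. In the wrist pictures its x reads within 2–3 mm of the expected rest position.
- **Bystanders:** Comparing the fixed-camera pictures from start and end shows no change at any bystander that is in view.
- **Failed or disagreed:**
  - My first move command was refused ("bad value"), so I resent it with every field written out.
  - A two-view height for the fin top came out at 227 mm instead of 240 mm, with a poor fit. I used the stated height, and the fin's width in the picture and the grip both matched it.

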